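# Change over the dental pressure pot

### The arm

A 6-joint arm with a two-finger parallel gripper is mounted at the origin on the work surface. World frame = base frame: x ahead of the robot, y to its left, z up, the work surface at z = 0. Lengths are in m, angles in degrees, forces in N, time in s.
With the tool pointing down it reaches from about 0.35 to 0.875 m from the base axis. Payload 4.2 kg.
Tool frame: the origin (TCP) lies at the very end of the fingers, on their centre line; the grasp point (between the pads) lies 19 mm behind it; z points along the fingers, y is the line along which they close (so a half turn about z gives the same grasp; the last joint's range is limited). The gripper opens to 87 mm and grips with 3 to 60 N. Pads are 19 mm wide; open, the fingers measure 117 mm over their backs; the gripper's body (75 mm by 190 mm) begins 51 mm behind the grasp point.
Start: joints at [89.473, 22.042, 0.453, 0, -68.411, -14.817], TCP at [0.165, 0.603, 0.223] pointing down, gripper open.
Joint ranges: [-179.83, 179.83], [-69.29, 118.12], [-61.27, 80.66], [-181.25, 117.63], [-171.15, -9.14], [-177.46, 177.46]. Speed limits (degrees/s): [159.86, 159.86, 180, 180, 180, 180].

### API

Orientations are given as a 3x3 rotation matrix whose columns are the frame's x, y, z axes.
In Python, from station import sense, cams, r gives the robot as it stands. The module is installed in compiled form; this text tells all that it offers.
- The arm moves only by the tool step_arm, never from a script. Its argument "targets" is text: rows parted by semicolons, each of 4 numbers parted by spaces: the shift along the tool's x, y, z in cm, then the turn about the tool's z in degrees. In form: x y z turn; .... A call has 1 to 12 rows; each row shifts and turns the commanded pose from where the row before left it, along the tool's axes as they then stand; what a row does not reach is not made up. A row lasts 1/12 s, in which the tool goes at most 41.7 mm and 7.16 degrees, less where a joint would pass 70% of its speed; a pose out of reach is approached as far as the arm can. A call with a gripper value outside its range is refused whole. "claw" is the finger opening in cm, from 0 to 8.7, set as the call begins (left out, the last holds). The fingers move at their own pace and stop on an object; the grip force is fixed at half the most. Time passes only in rows, so rows that do not move let the fingers close. It gives the time, the measured TCP pose, the force, the opening and the grip force at its end, in the units of the state.
- sense(): the state, without advancing time (a new reading comes with each control period).
- cams.capture(name): name is "scene" or "top" or "wrist"; returns a dict with "frame" (400x640x3 uint8, blue, green, red), "vertical_fov" (degrees; the focal length in pixels is half the picture's height over the tangent of half this angle, whatever the lens; pixels are square), "cx", "cy" (the principal point, pixels), "eye" and "rotation" of the camera in the world; the wrist camera has in their place "tool_from_camera" (4x4, takes a point from camera to tool coordinates, whose origin is the TCP and whose axes are the flange's). Camera axes: x right, y down, z forward; pixel columns grow to the right and rows downward; lengths in m; the calibration is good to about 2 mm. The wrist camera is an equidistant fisheye: a pixel r from the principal point sees the ray r / f radians off the axis. A picture is of the moment at which its call begins: read the wrist's pose just before it. There is no depth.
- r.finish_job(): hands the job in; it is judged then, once.
The state is a dict: "time_s": time; "joints": joint angles; "joint_velocities": joint speeds; "effort": joint torques, N m; "tcp_pos": TCP position; "ee_rot": TCP orientation; "wrist_force": force on the tool from outside, world axes, zero at the start; "moment": the same for the moment, N m; "gripper_width": opening from 0.0 (shut) to 1.0 (fully open); "gripper_force": force on a finger pad.
Only numpy, scipy, OpenCV 4.12 (cv2) and the standard library are available. Lean on these libraries where they do the work, as an engineer would, in place of code of your own. Each camera call takes 0.05 s, during which the arm holds its last target. There are 200 camera calls.

### The job

Change the load of the pressure pot: lift the basket of finished work out of the pot and hang it by its handle on both prongs of the drip stand, then lay every pink denture from the work tray in the pot and leave the plaster models and the jar in the tray. Put the lid on, feel it round until its lugs drop through the collar, turn it clockwise to the stop so that it is locked, and only then swing the air lever fully open; do not tip the basket over.

Things in the scene. Friction and masses are not known exactly. Their poses are not given: they have to be found in the camera images.
- pot: dental pressure pot: white heater base (round plate, radius 114 mm, and console 100 x 150 x 60 mm high centred 165 mm to its -x) with an aluminium vessel in it; origin on the vessel's axis at table height, z up. Vessel: inner radius 96 mm, outer 108 mm, inner floor at height 35 mm, top face of its collar at 117 mm, open mouth of radius 83 mm. The basket stands inside at the start
- pot_collar (a point): centre of the collar's top face, on the pot's axis, 117 mm high. The collar has four evenly spaced inward tabs (inner radius 83 mm, 8 mm thick) with 28-degree gaps between them. The vessel stands in its base at any angle, so neither this pose nor the pot's tells where the gaps are: feel for them with the lid
- lid: aluminium lid, 218 mm across, 0.5 to 0.8 kg; origin at the centre of the underside of its spigot, z up. Above the origin: hollow spigot ring of radius 79 mm (0 to 24 mm), on it four lugs (on the lid's +-x and +-y axes, out to radius 90 mm, 18 mm wide, 8 to 14 mm up), disc (underside 24 mm up, top 33 to 40 mm), handle bar. Starts on the table
- lid_handle (a point): centre of the lid's black handle bar, 73 mm above the lid's origin; the bar runs along the lid's x axis, 120 mm long, 22 mm wide, 28 mm high, on two pillars 40 mm either side. At a wrong angle the lugs ride on the tabs (lid origin 109 mm up, spigot centring it within 4 mm); with the lugs over the gaps (within 7 degrees, a fit every 90) it drops 16 mm, to 93 mm
- interlock (a joint): interlock slide in the vessel's rim (red tab outside): 0 while the lid is not locked. Once dropped in, the lid turns about 45 degrees (38 to 53) clockwise seen from above to a stop; a lug pushes this slide (under 1 N, sprung) over the last 6 degrees, to about 0.009 m at the stop. Above 0.006 is locked. Anticlockwise the lid meets a stop within 15 degrees
- air_lever (a joint): compressed-air lever on the pot's console: 0 closed, leaning to the pot's -y; 1.0 rad fully open, leaning to the pot's +y. It swings about an axis parallel to the pot's x, 80 mm below its ball, and stays where it is left; about 1 N at the ball moves it
- air_lever_tip (a point): centre of the blue ball (26 mm across) at the top of the air lever, about 150 mm above the table; from closed to open it moves 77 mm along the pot's +y, rising 10 mm in the middle
- basket: round steel wire basket with a finished light blue splint fixed in it, 110 mm across, walls 30 mm high, under 0.3 kg; origin at the centre of its underside, z up. Rigid upright bail: its top bar is straight for 90 mm along the basket's y axis, 8 mm thick, centre line 80 mm above the origin, with a blue grip (44 x 14 x 14 mm) round its middle. Starts on the floor of the pot, the bar level with the collar's top
- basket_bail (a point): middle of the bail's top bar, inside the blue grip
- hanger: drip stand: white foot and a post 320 mm high (origin at the post's foot, z up); a crossbar carries two parallel steel prongs pointing to the stand's -x at y = -34 and +34 mm, 9 mm thick. They slope down to a seat 75 to 92 mm from the post (top of the prongs 296 mm above the table) and end in upturned tips 110 mm from the post, 309 mm high
- hanger_seat (a point): where the middle of the bail's bar lies when it hangs on both prongs, parallel to the stand's y axis: 83 mm to the stand's -x of the post, 300 mm above the table
- tray: blue work tray, 250 mm (x) by 340 mm (y), floor 4 mm thick, lip 10 mm high; origin at the centre of its underside
- denture1: full denture, pink base, ivory teeth: 60 mm wide (its y, flat parallel sides), 46 mm front to back (its x, can be gripped that way too), 26 mm high, 60 g; origin at the centre of its underside. Starts in the tray, teeth up. Two or three are present: an absent one reads None from the start (so does one in the fingers, while held)
- denture2: full denture, pink base, ivory teeth: 60 mm wide (its y, flat parallel sides), 46 mm front to back (its x, can be gripped that way too), 26 mm high, 60 g; origin at the centre of its underside. Starts in the tray, teeth up. Two or three are present: an absent one reads None from the start (so does one in the fingers, while held)
- denture3: full denture, pink base, ivory teeth: 60 mm wide (its y, flat parallel sides), 46 mm front to back (its x, can be gripped that way too), 26 mm high, 60 g; origin at the centre of its underside. Starts in the tray, teeth up. Two or three are present: an absent one reads None from the start (so does one in the fingers, while held)
- cast1: cream plaster model of a jaw, 60 mm wide (y) by 46 mm (x), 34 mm high; origin at the centre of its underside; stays in the tray
- cast2: cream plaster model of a jaw, 60 mm wide (y) by 46 mm (x), 34 mm high; origin at the centre of its underside; stays in the tray
- jar: white jar with a blue cap, 54 mm across, 50 mm high; origin at the centre of its underside; stays in the tray
Mind the look-alikes: they are no part of the job. Leave any yellow look-alike of the lid alone.

How it is judged:
By the outcome, as a careful person would: the job done as asked, in the order asked, and still so for the second after the job is handed in, with the robot touching nothing.
Of denture1, denture2, denture3 only 2 to 3 are there at a start; the rules pass over those that are not, and their reading is None.
At some moment in a run one of denture1, denture2, denture3 may be knocked a few centimetres aside while the robot is not near it.
It also fails if it takes over 210 s, if anything falls off the work surface, if the arm or the gripper's body presses on something with over 40 N, if the wrist force passes 120 N, or if a joint passes its speed limit or range.

## Working session

There is one attempt and no reset: what is moved stays moved. The work goes in short steps, Python scripts to look and compute and a tool call to move; the robot and the scene stay as the last step left them, time stands still between calls to the robot, and variables do not carry over. Pictures are saved under pics/ and viewed, at most 14 in all, crops included, and the job is handed in when it is done.

Besides the shell and the picture viewer there is one more tool, called after "Call:" as a command line: name --argument value ..., lists and objects as JSON in quotes. step_arm: Moves the arm, as the interface text tells. Its arguments: {"type":"object","properties":{"targets":{"type":"string"},"claw":{"type":"number"}},"required":["targets"]}

```bash
mkdir -p pics; python3 - <<'E'
from station import sense,cams,r
import cv2,numpy as np
s=sense();print(s['time_s'],s['tcp_pos'],np.round(s['ee_rot'],3).tolist(),s['wrist_force'])
for n in ['scene','top','wrist']:
    c=cams.capture(n);cv2.imwrite(f'pics/{n}0.png',c['frame'])
    print(n,{k:np.round(v,4).tolist() for k,v in c.items() if k!='frame'})
E
```

```text
0.0 [0.16520916 0.60214464 0.22144672] [[0.964, -0.265, -0.0], [-0.265, -0.964, -0.002], [0.0, 0.002, -1.0]] [ 0.06669423 -0.2934868  -0.09664918]
scene {'vertical_fov': 47.9011, 'cx': 321.8136, 'cy': 195.5096, 'eye': [1.0119, -0.5449, 1.3333], 'rotation': [[0.7029, 0.5913, -0.3953], [0.7113, -0.5821, 0.3939], [0.0028, -0.5581, -0.8298]]}
top {'vertical_fov': 47.4545, 'cx': 324.1769, 'cy': 204.435, 'eye': [0.2971, -0.0148, 1.3356], 'rotation': [[-0.0051, -0.9906, 0.1368], [-0.9999, 0.0032, -0.0142], [0.0136, -0.1368, -0.9905]]}
wrist {'vertical_fov': 65.7065, 'cx': 317.3511, 'cy': 195.0684, 'tool_from_camera': [[-0.0002, -0.9602, -0.2792, 0.0763], [1.0, -0.0007, 0.0017, -0.0008], [-0.0019, -0.2792, 0.9602, -0.1616], [0.0, 0.0, 0.0, 1.0]]}
```

View pics/scene0.png

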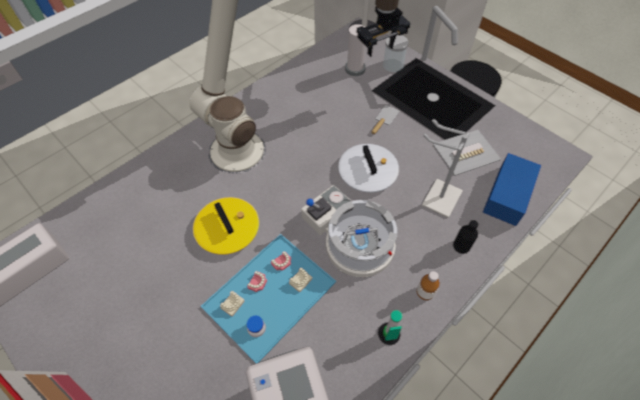

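View pics/top0.png

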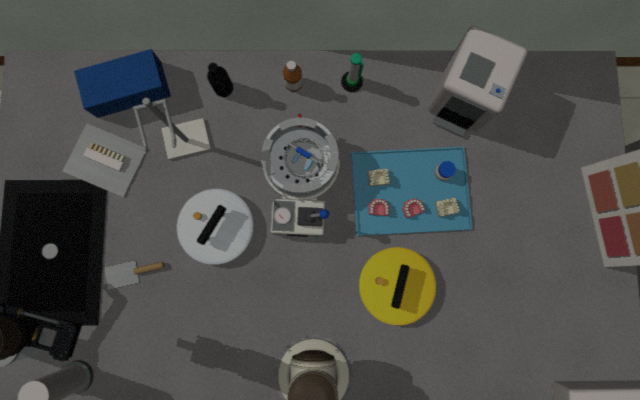

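Scene shows pot, white lid, yellow look-alike, hanger, and tray with two pink dentures, two casts and a jar. Next: zoomed crops.

```bash
cat > h.py <<'E'
from station import sense,cams,r
import cv2,numpy as np
def cap(n):
    s=sense() if n=='wrist' else None
    c=cams.capture(n)
    c['f']=200/np.tan(np.radians(c['vertical_fov'])/2)
    if n=='wrist':
        T=np.eye(4);T[:3,:3]=s['ee_rot'];T[:3,3]=s['tcp_pos'];T=T@c['tool_from_camera']
        c['eye'],c['rotation']=T[:3,3],T[:3,:3]
    c['n']=n
    return c
def ray(c,u,v):
    x,y=(u-c['cx'])/c['f'],(v-c['cy'])/c['f']
    if c['n']=='wrist':
        t=np.hypot(x,y);k=np.sinc(t/np.pi);d=np.array([x*k,y*k,np.cos(t)])
    else: d=np.array([x,y,1.])
    return np.array(c['rotation'])@d
def onz(c,u,v,z):
    d=ray(c,u,v);e=np.array(c['eye']);return e+d*(z-e[2])/d[2]
def proj(c,p):
    q=np.array(c['rotation']).T@(np.asarray(p,float)-c['eye'])
    if c['n']=='wrist':
        rr=np.hypot(q[0],q[1]);t=np.arctan2(rr,q[2]);k=t/max(rr,1e-9)
    else:k=1/q[2]
    return np.array([c['cx']+c['f']*q[0]*k,c['cy']+c['f']*q[1]*k])
def tri(cs,uvs):
    A=np.zeros((3,3));b=np.zeros(3)
    for c,(u,v) in zip(cs,uvs):
        d=ray(c,u,v);d/=np.linalg.norm(d);M=np.eye(3)-np.outer(d,d);A+=M;b+=M@c['eye']
    return np.linalg.solve(A,b)
def tool(dw):
    "world shift (m) -> tool shift cm"
    return np.round(100*np.array(sense()['ee_rot']).T@np.asarray(dw),2)
def crop(c,u0,v0,w,h,k):
    return cv2.resize(c['frame'][v0:v0+h,u0:u0+w],None,fx=k,fy=k,interpolation=cv2.INTER_CUBIC)
def st():
    s=sense();print(round(s['time_s'],2),'tcp',np.round(s['tcp_pos'],4),'F',np.round(s['wrist_force'],1),'M',np.round(s['moment'],2),'g',round(s['gripper_width']*8.7,2),round(s['gripper_force'],1),'yaw(y axis)',round(np.degrees(np.arctan2(s['ee_rot'][1][1],s['ee_rot'][0][1])),2),'j',np.round(s['joints'],1))
E
python3 - <<'E'
from h import *
t=cap('top');s=cap('scene')
cv2.imwrite('pics/t1.png',crop(t,130,85,220,150,3.6))
cv2.imwrite('pics/s1.png',crop(s,290,110,190,150,4))
t2=np.hstack([crop(t,350,145,130,95,3),crop(s,200,235,135,95,3)]);cv2.imwrite('pics/tr.png',t2)
E
```

```text
(no output)
```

View pics/t1.png

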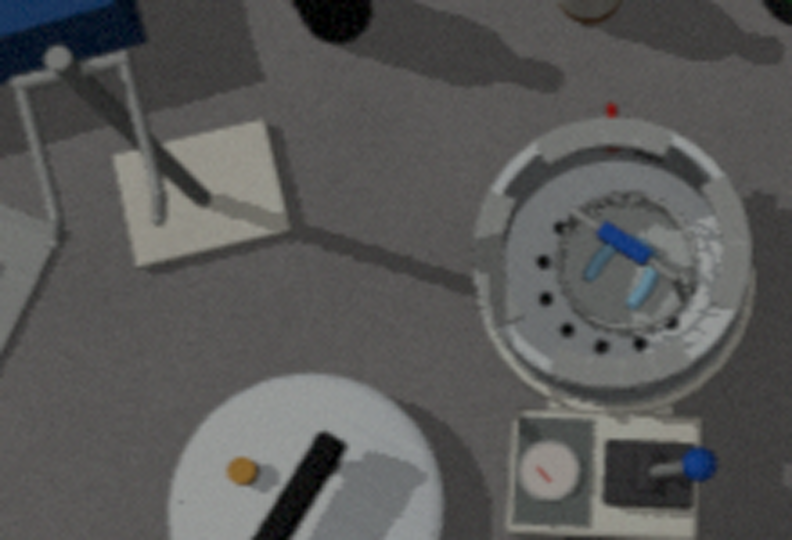

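View pics/s1.png

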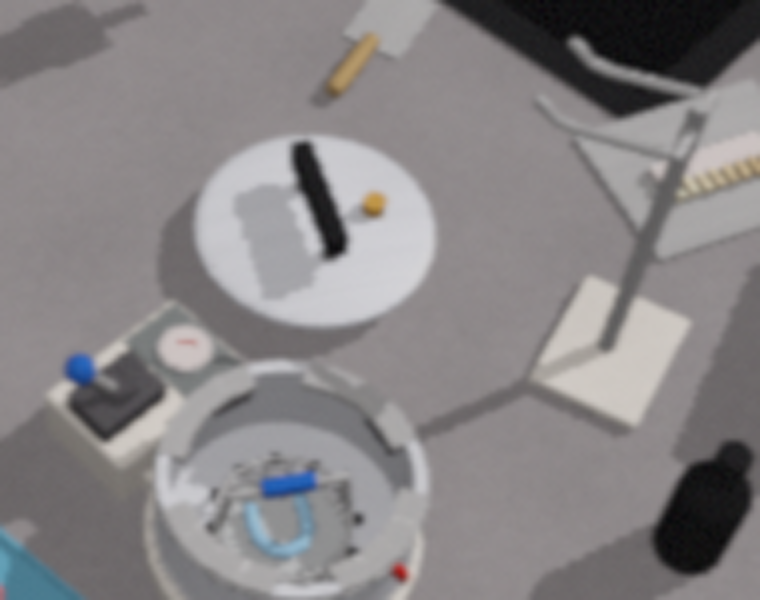

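View pics/tr.png

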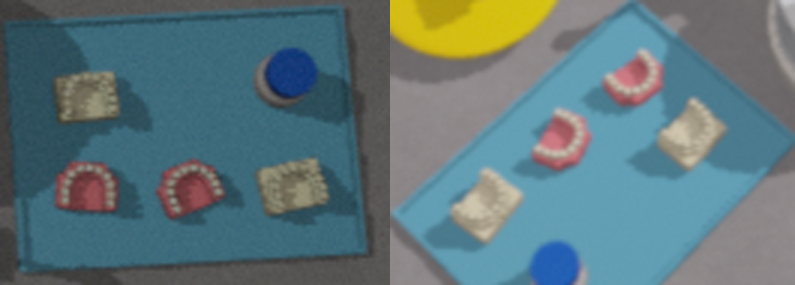

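The crops show the pot with the blue grip at about (624,242) in the top crop, prong tips at (57,232) and (158,218), the blue ball at (699,463), and the gaps roughly on the image diagonals. The tray holds exactly two dentures.

```bash
python3 - <<'E'
from h import *
t=cap('top');s=cap('scene');C=[t,s]
def blob(c,m,box):
    u0,v0,u1,v1=box;k=np.zeros(m.shape,bool);k[v0:v1,u0:u1]=1
    ys,xs=np.nonzero(m&k);p=np.c_[xs,ys].astype(float);mu=p.mean(0);w,V=np.linalg.eigh(np.cov((p-mu).T));return mu,V[:,1],2*np.sqrt(3*w[1]),len(p)
def masks(c):
    f=c['frame'].astype(int);b,g,rr=f[...,0],f[...,1],f[...,2]
    return dict(blue=(b>g+50)&(b>rr+80)&(g<120), dark=(f.max(2)<60), pink=(rr>g+40)&(rr>b+20))
mt,ms=masks(t),masks(s)
def both(k,bt,bs,z,nm):
    a=blob(t,mt[k],bt);b=blob(s,ms[k],bs)
    print(nm,a[3],b[3],'px',np.round(a[0],1),np.round(b[0],1),'tri',np.round(tri(C,[a[0],b[0]]),4),'planes',[np.round(onz(c,*q[0],z)[:2],4) for c,q in((t,a),(s,b))])
    for c,q in((t,a),(s,b)):
        d=onz(c,*(q[0]+q[1]*q[2]/2),z)-onz(c,*(q[0]-q[1]*q[2]/2),z);print('   axis',np.round(np.degrees(np.arctan2(d[1],d[0])),1),'len',round(np.hypot(*d[:2]),4))
both('blue',(285,140,320,165),(348,222,375,240),.117,'grip')
both('blue',(312,205,335,222),(303,195,318,210),.150,'ball')
both('dark',(195,203,228,246),(360,142,380,177),.073,'lidh')
both('pink',(362,195,395,220),(270,248,295,274),.015,'dA')
both('pink',(400,195,430,220),(245,268,270,295),.015,'dB')
P=lambda u,v:(130+u/3.6,85+v/3.6)
S=lambda u,v:(290+u/4,110+v/4)
for nm,a,b in [('tipL',(57,232),(576,44)),('tipR',(158,218),(542,100)),('cbL',(18,85),(705,95)),('cbR',(125,60),(680,155)),('cbL2',(18,85),(680,155)),('foot',(205,200),(608,345))]:
    print(nm,np.round(tri(C,[P(*a),S(*b)]),4), np.round(onz(t,*P(*a),.309),4),np.round(onz(s,*S(*b),.309),4))
print('foot z0',onz(t,*P(205,200),0),onz(s,*S(608,345),0))
# collar fit : outer circle, pixel extremes
for e in [(475,255),(750,250),(612,118)]: print('collar',np.round(onz(t,*P(*e),.117),4))
print('red tab',onz(t,*P(612,110),.11),onz(s,*S(400,571),.11))
E
```

```text
grip 54 51 px [302.8 151.9] [361.9 230.5] tri [0.6119 0.027  0.1187] planes [array([0.6113, 0.0258]), array([0.6122, 0.0292])]
   axis 57.4 len 0.0394
   axis -122.4 len 0.0395
ball 35 33 px [322.9 213.1] [309.6 201.6] tri [ 0.4381 -0.028   0.1519] planes [array([ 0.4379, -0.0285]), array([ 0.4375, -0.0267])]
   axis 139.3 len 0.0157
   axis 175.8 len 0.0205
lidh 356 131 px [211.1 224.3] [369.4 159.7] tri [0.4181 0.2834 0.0691] planes [array([0.4167, 0.281 ]), array([0.4208, 0.2825])]
   axis 149.4 len 0.1163
   axis -31.4 len 0.1204
dA 165 137 px [377.8 208.2] [281.1 261.9] tri [ 0.4698 -0.1913  0.005 ] planes [array([ 0.4677, -0.1911]), array([ 0.4748, -0.1928])]
   axis 67.1 len 0.0465
   axis -97.3 len 0.0501
dB 155 151 px [412.5 208.3] [256.8 282.2] tri [ 0.4692 -0.293   0.0076] planes [array([ 0.4671, -0.293 ]), array([ 0.4734, -0.2929])]
   axis 91.8 len 0.0477
   axis -77.2 len 0.0506
tipL [0.5691 0.382  0.3086] [0.5681 0.3807 0.309 ] [0.5697 0.3831 0.309 ]
tipR [0.5819 0.3225 0.3003] [0.5772 0.3167 0.309 ] [0.5868 0.3189 0.309 ]
cbL [0.6683 0.4134 0.3047] [0.6659 0.4105 0.309 ] [0.6702 0.4108 0.309 ]
cbR [0.6881 0.3482 0.3037] [0.6828 0.3423 0.309 ] [0.6917 0.3488 0.309 ]
cbL2 [0.6777 0.4216 0.2465] [0.6659 0.4105 0.309 ] [0.6917 0.3488 0.309 ]
foot [0.6788 0.3808 0.0069] [0.5891 0.2871 0.309 ] [0.7567 0.1744 0.309 ]
foot z0 [0.67693012 0.37801838 0.        ] [0.67976449 0.39139523 0.        ]
collar [0.6003 0.1375 0.117 ]
collar [ 0.6039 -0.0719  0.117 ]
collar [0.7083 0.0335 0.117 ]
red tab [0.71713219 0.03382742 0.11      ] [0.72149847 0.03614373 0.11      ]
```

Call:
step_arm --targets "2.9 2.2 -0.3 0;2.9 2.2 -0.3 0;2.9 2.2 -0.3 0;2.9 2.2 -0.3 0;2.9 2.2 -0.3 0;2.9 2.2 -0.3 0;2.9 2.2 -0.3 0;2.9 2.2 -0.3 0;2.9 2.2 -0.3 0;2.9 2.2 -0.3 0;2.9 2.2 0 0;2.9 2.2 0 0" --claw 6

```text
time_s: 1.35
tcp_pos: [0.4319, 0.2545, 0.2531]
ee_rot: [[0.964, -0.264, 0.001], [-0.264, -0.964, 0.001], [0.001, -0.001, -1.0]]
wrist_force: [0.5, 0.8, -0.4]
gripper_width: 0.691
gripper_force: 0.0
```

Call:
step_arm --targets "2.9 2.2 0 0;2.9 2.2 0 0;2.9 2.2 0 0;2.9 2.2 0 0;2.9 2.2 0 0;2.9 2.2 0 0;2.9 2.2 0 0;2.9 2.2 0 0;0 0 0 0;0 0 0 0"

```text
time_s: 2.18
tcp_pos: [0.6088, 0.0232, 0.2516]
ee_rot: [[0.963, -0.268, -0.001], [-0.268, -0.963, -0.0], [-0.001, 0.001, -1.0]]
wrist_force: [-0.3, 0.2, 0.7]
gripper_width: 0.693
gripper_force: 0.0
```

```bash
python3 - <<'E'
from h import *
st();c=cap('wrist');cv2.imwrite('pics/w1.png',c['frame'])
E
```

```text
2.18 tcp [0.6088 0.0232 0.2516] F [-0.3  0.2  0.7] M [ 0.04  0.06 -0.01] g 6.03 0.0 yaw(y axis) -105.54 j [ 17.4  19.5   0.9  -0.  -71.4  57.1]
```

View pics/w1.png

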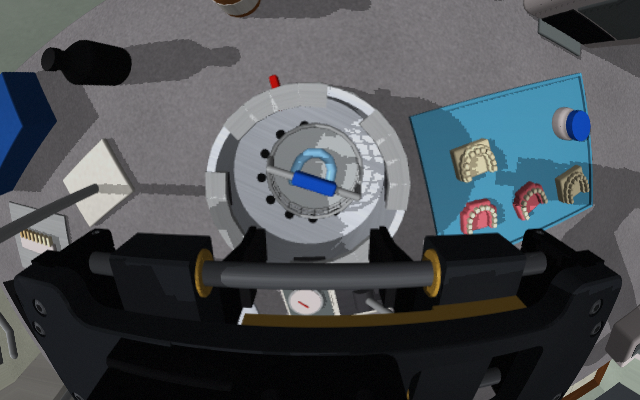

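Wrist view: blue grip at (314,182), bar from (270,172) to (360,200), collar ring well visible. I'll measure the bail, the collar centre and an unwrapped collar.

```bash
python3 - <<'E'
from h import *
cs=[cap('wrist'),cap('top'),cap('scene')]
c=cs[0];f=c['frame'].astype(int)
m=(f[...,0]>f[...,1]+50)&(f[...,0]>f[...,2]+80)&(f[...,1]<140)
k=np.zeros_like(m);k[160:205,285:345]=1
ys,xs=np.nonzero(m&k);p=np.array([onz(c,x,y,.120)[:2] for x,y in zip(xs,ys)]);mu=p.mean(0);w,V=np.linalg.eigh(np.cov((p-mu).T));print('grip',mu,np.degrees(np.arctan2(V[1,1],V[0,1])),np.sqrt(12*w))
a,b=onz(c,270,172,.117),onz(c,360,200,.117);print('bar ends',a,b,(a+b)/2,np.degrees(np.arctan2(*(b-a)[1::-1])))
th=np.radians(np.arange(0,360,2))
def score(c,x,y,R,z=.117):
    G=cv2.GaussianBlur(cv2.cvtColor(c['frame'],cv2.COLOR_BGR2GRAY),(0,0),1).astype(np.float32)
    v=[]
    for rr in (R-.004,R+.004):
        q=np.array([proj(c,(x+rr*np.cos(t),y+rr*np.sin(t),z)) for t in th],np.float32)
        v.append(cv2.remap(G,q[None,:,0].copy(),q[None,:,1].copy(),cv2.INTER_LINEAR)[0])
    return np.abs(v[0]-v[1]).clip(0,40).mean()
for c in cs:
    best=max((score(c,x,y,.108),x,y) for x in np.arange(.590,.615,.002) for y in np.arange(.022,.046,.002))
    print(c['n'],np.round(best,4))
X,Y=.602,.033
out=[]
for c in cs:
    A=np.radians(np.arange(0,360,.5));R=np.arange(.115,.070,-.0005)
    q=np.array([[proj(c,(X+r_*np.cos(a),Y+r_*np.sin(a),.117)) for a in A] for r_ in R],np.float32)
    im=cv2.remap(c['frame'],q[...,0],q[...,1],cv2.INTER_LINEAR)
    for d in range(0,360,30): im[:6,d*2]=(0,0,255)
    out.append(cv2.resize(im,(720,180)))
cv2.imwrite('pics/un.png',np.vstack(out))
E
```

```text
grip [0.61204249 0.02665052] 56.190336010802206 [0.01335292 0.04278688]
bar ends [0.63376013 0.06580945 0.117     ] [ 0.58201056 -0.01291705  0.117     ] [0.60788534 0.0264462  0.117     ] -123.31825879691242
wrist [29.3148  0.606   0.036 ]
top [21.6265  0.608   0.034 ]
scene [22.6224  0.606   0.038 ]
```

View pics/un.png

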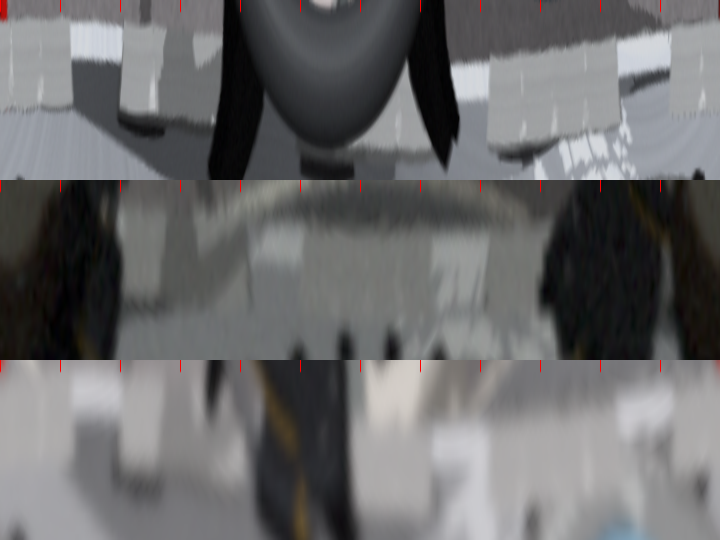

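Gaps are at about 49.6° mod 90 and the collar centre is about (0.606,0.036). Now turn and descend on the bail.

Call:
step_arm --targets "0 0 0 7;0 0 0 7;0 0 0 7;0 0 0 7;0 0 0 7;0 0 0 7;0 0 0 7;0 0 0 7;0 0 0 7;0 0 0 7;0 0 0 7;0 0 0 7"

```text
time_s: 3.38
tcp_pos: [0.6077, 0.0263, 0.2531]
ee_rot: [[-0.166, -0.986, 0.001], [-0.986, 0.166, 0.0], [-0.0, -0.001, -1.0]]
wrist_force: [-0.2, 0.2, 0.1]
gripper_width: 0.687
gripper_force: 0.0
```

Call:
step_arm --targets "0 0 0 7;0 0 0 7;0 0 0 7;-0.5 0 2 3;0 0 3 0;0 0 3 0;0 0 3 0;0 0 0 0;0 0 0 0"

```text
time_s: 4.13
tcp_pos: [0.6099, 0.0299, 0.1421]
ee_rot: [[-0.548, -0.836, -0.003], [-0.836, 0.548, -0.001], [0.003, 0.001, -1.0]]
wrist_force: [1.4, 0.3, 1.5]
gripper_width: 0.689
gripper_force: 0.0
```

```bash
python3 - <<'E'
from h import *
st();s=sense();d=np.array([.612,.0268,.098])-s['tcp_pos'];print(tool(d))
E
```

```text
4.13 tcp [0.6099 0.0299 0.1421] F [1.4 0.3 1.5] M [ 0.05 -0.19 -0.03] g 5.99 0.0 yaw(y axis) 146.77 j [ 18.   24.5  -8.    0.  -57.7 -51.2]
[ 0.13 -0.35  4.4 ]
```

Call:
step_arm --targets "0 -0.2 2 0;0 0 2.4 0;0 0 0 0;0 0 0 0"

```text
time_s: 4.47
tcp_pos: [0.6131, 0.0285, 0.1002]
ee_rot: [[-0.549, -0.836, 0.001], [-0.836, 0.549, -0.0], [-0.0, -0.001, -1.0]]
wrist_force: [0.0, -0.3, 1.0]
gripper_width: 0.695
gripper_force: 0.0
```

Call:
step_arm --targets "0 0 0 0;0 0 0 0;0 0 0 0;0 0 0 0;0 0 0 0;0 0 0 0;0 0 0 0;0 0 0 0" --claw 0

```text
time_s: 5.13
tcp_pos: [0.6126, 0.0281, 0.0986]
ee_rot: [[-0.55, -0.835, 0.0], [-0.835, 0.55, -0.0], [-0.0, -0.0, -1.0]]
wrist_force: [0.8, -2.0, 1.9]
gripper_width: 0.17
gripper_force: 1.2
```

Call:
step_arm --targets "0 0 -1 0;0 0 -2 0;0 0 -2 0;0 0 -3 0;0 0 -3 0;0 0 -3 0;0 0 -3 0;0 0 -3 0;0 0 -3 0;0 0 -3 0;0 0 0 0;0 0 0 0"

```text
time_s: 6.13
tcp_pos: [0.6126, 0.0283, 0.3608]
ee_rot: [[-0.55, -0.835, 0.004], [-0.835, 0.55, 0.002], [-0.003, -0.002, -1.0]]
wrist_force: [0.6, -0.1, -2.5]
gripper_width: 0.158
gripper_force: 30.0
```

```bash
python3 - <<'E'
from h import *
st();c=cap('wrist');cv2.imwrite('pics/w2.png',c['frame'])
E
```

```text
6.13 tcp [0.6126 0.0283 0.3608] F [ 0.6 -0.1 -2.5] M [ 0.1  -0.12  0.01] g 1.37 30.0 yaw(y axis) 146.65 j [ 17.7  17.5  13.2  -0.  -85.4 -51.1]
```

View pics/w2.png

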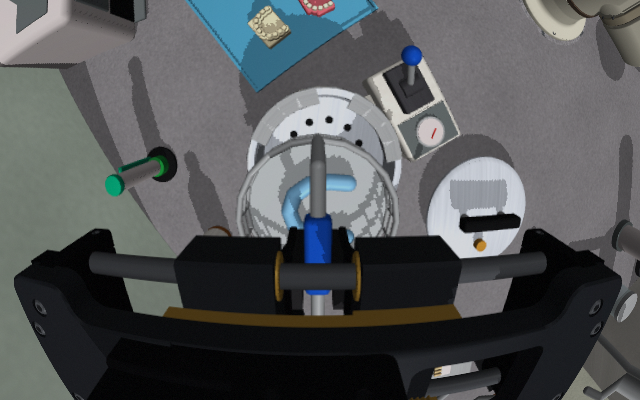

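Basket is held well and out of the pot. Move to the pre-hang position.

Call:
step_arm --targets "-1 1.5 0 0;-1.36 2.4 0 0;-1.36 2.4 0 0;-1.36 2.4 0 0;-1.36 2.4 0 0;-1.36 2.4 0 0;-1.36 2.4 0 0;-1.36 2.4 0 0;-1.36 2.4 0 0;-1.36 2.4 0 0;-1.36 2.4 0 0;-1.7 2.9 0 0"

```text
time_s: 7.18
tcp_pos: [0.4633, 0.3204, 0.3564]
ee_rot: [[-0.55, -0.835, -0.003], [-0.835, 0.55, -0.003], [0.005, 0.001, -1.0]]
wrist_force: [0.7, 0.3, -1.2]
gripper_width: 0.157
gripper_force: 30.0
```

Call:
step_arm --targets "0 0 0 -6;0 0 0 -6;0 0 0 -6;0 0 0 -6;0 0 0 -6;0 0 0 -6;0 0 0 -6;0 0 0 -6;0 0 0 0;0 0 0 0;0 0 0 0"

```text
time_s: 8.1
tcp_pos: [0.4644, 0.3201, 0.3574]
ee_rot: [[0.251, -0.968, -0.002], [-0.968, -0.251, -0.002], [0.001, 0.002, -1.0]]
wrist_force: [-0.4, -0.1, -1.8]
gripper_width: 0.153
gripper_force: 30.0
```

```bash
python3 - <<'E'
from h import *
st();c=cap('wrist')
s=cap('scene');t=cap('top')
w=cv2.resize(c['frame'][:,:],(640,400))
row=np.hstack([cv2.resize(s['frame'][110:160,415:495],(320,200),interpolation=cv2.INTER_CUBIC),cv2.resize(t['frame'][90:150,130:226],(320,200),interpolation=cv2.INTER_CUBIC)])
cv2.imwrite('pics/w3.png',np.vstack([w,row]))
E
```

```text
8.1 tcp [0.4644 0.3201 0.3574] F [-0.4 -0.1 -1.8] M [ 0.07 -0.04 -0.01] g 1.33 30.0 yaw(y axis) -165.47 j [ 51.   12.5   6.   -0.  -83.6 -36.5]
```

View pics/w3.png

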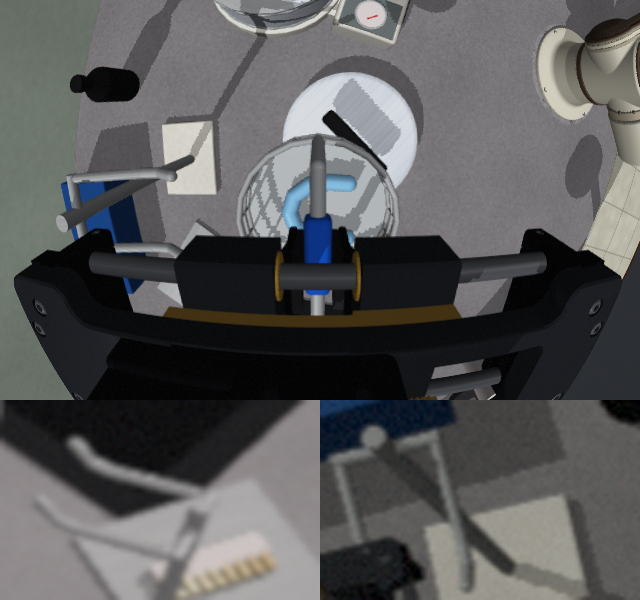

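Wrist view: near prong from crossbar (70,180) to tip (175,176), post top centre about (65,222), post foot about (192,158); the far tip is near (183,250), partly hidden.

```bash
python3 - <<'E'
from h import *
c=cap('wrist')
S=lambda u,v:(415+u/4,110+v/4)
T=lambda u,v:(130+u*.3,90+v*.3)
s=cap('scene');t=cap('top')
pr=lambda n,p:print(n,np.round(p,4))
pr('w post',onz(c,65,222,.32));pr('t post',onz(t,*T(373,436-400),.32))
pr('w foot',onz(c,192,158,0))
pr('w tipN',onz(c,171,176,.305));pr('w cbN',onz(c,71,180,.305));pr('w tipF',onz(c,183,250,.305))
pr('t tipN',onz(t,*T(466,586-400),.305));pr('t cbN',onz(t,*T(436-320,440-400),.305))
pr('t tipN',onz(t,*T(466-320,586-400),.305));pr('t cbN',onz(t,*T(436-320,440-400),.305));pr('t cbF',onz(t,*T(337-320,465-400),.305));pr('t post',onz(t,*T(373-320,436-400),.32))
pr('s tipN',onz(s,*S(42,503-400),.305));pr('s tipF',onz(s,*S(76,441-400),.305))
pr('tri tipN',tri([c,s,t],[(171,176),S(42,103),T(146,186)]))
pr('tri tipF',tri([c,s],[(183,250),S(76,41)]))
E
```

```text
w post [0.6838 0.3848 0.32  ]
t post [0.6808 0.1603 0.32  ]
w foot [0.6801 0.3816 0.    ]
w tipN [0.5804 0.3205 0.305 ]
w cbN [0.6883 0.3495 0.305 ]
w tipF [0.5634 0.3805 0.305 ]
t tipN [0.5774 0.0961 0.305 ]
t cbN [0.6835 0.3435 0.305 ]
t tipN [0.5777 0.3182 0.305 ]
t cbN [0.6835 0.3435 0.305 ]
t cbF [0.6652 0.4119 0.305 ]
t post [0.6807 0.3819 0.32  ]
s tipN [0.5871 0.3199 0.305 ]
s tipF [0.566  0.3893 0.305 ]
tri tipN [0.5827 0.323  0.2978]
tri tipF [0.5655 0.3853 0.3041]
```

Call:
step_arm --targets "-0.4 0 1.8 0;0 0 1.8 0;0 0 1.8 0;0 -1 0 0;0 -2 0 0;0 -2 0 0;0 -1 0 0;0 0 0 0;0 0 0 0"

```text
time_s: 9.15
tcp_pos: [0.5223, 0.3394, 0.3044]
ee_rot: [[0.252, -0.968, -0.001], [-0.968, -0.252, -0.0], [0.0, 0.001, -1.0]]
wrist_force: [-0.5, -0.2, -1.7]
gripper_width: 0.157
gripper_force: 30.0
```

```bash
python3 - <<'E'
from h import *
st();s=sense();print(tool(np.array([.6015,.3612,.3035])-s['tcp_pos']))
c=cap('wrist');t=cap('scene')
cv2.imwrite('pics/w4.png',np.hstack([crop(c,60,120,300,180,1.4),crop(t,400,90,110,72,3.5)]))
E
```

```text
9.15 tcp [0.5223 0.3394 0.3044] F [-0.5 -0.2 -1.7] M [ 0.03 -0.01  0.05] g 1.36 30.0 yaw(y axis) -165.4 j [ 47.9  19.5   8.3  -0.  -78.8 -33.3]
[-0.11 -8.21  0.09]
```

View pics/w4.png

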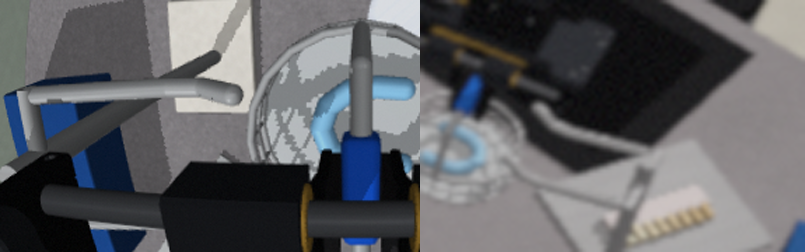

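The near prong lines up between the grip end and the bail corner. Go in and lower.

Call:
step_arm --targets "-0.1 -1 0 0;0 -1.5 0 0;0 -1.5 0 0;0 -1.5 0 0;0 -1.5 0 0;0 -1.2 0 0;0 0 0 0;0 0 0 0;0 0 0 0"

```text
time_s: 10.0
tcp_pos: [0.6001, 0.3611, 0.305]
ee_rot: [[0.253, -0.967, -0.0], [-0.967, -0.253, 0.0], [-0.0, 0.0, -1.0]]
wrist_force: [-0.3, -0.1, -2.3]
gripper_width: 0.156
gripper_force: 30.0
```

Call:
step_arm --targets "0 0 0.5 0;0 0 0.5 0;0 0 0.4 0;0 0 0.3 0;0 0 0.2 0;0 0 0.1 0;0 0 0 0;0 0 0 0"

```text
time_s: 10.67
tcp_pos: [0.601, 0.3612, 0.2846]
ee_rot: [[0.253, -0.967, 0.0], [-0.967, -0.253, -0.0], [0.0, -0.0, -1.0]]
wrist_force: [0.3, 0.4, -1.7]
gripper_width: 0.16
gripper_force: 30.0
```

```bash
python3 - <<'E'
from h import *
st();c=cap('wrist');t=cap('scene')
cv2.imwrite('pics/w5.png',np.hstack([crop(c,60,120,300,180,1.4),crop(t,400,90,110,72,3.5)]))
E
```

```text
10.67 tcp [0.601  0.3612 0.2846] F [ 0.3  0.4 -1.7] M [ 0.03 -0.04  0.01] g 1.39 30.0 yaw(y axis) -165.34 j [ 44.2  28.1  18.9   0.  -80.8 -29.5]
```

View pics/w5.png

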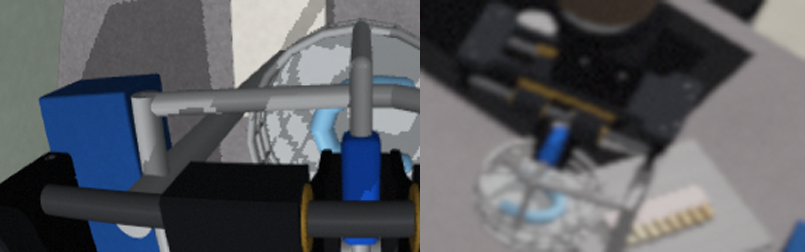

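Call:
step_arm --targets "0 0 0.15 0;0 0 0.1 0;0 0 0 0;0 0 0 0"

```text
time_s: 11.1
tcp_pos: [0.6011, 0.3613, 0.2828]
ee_rot: [[0.253, -0.967, 0.001], [-0.967, -0.253, 0.001], [-0.0, -0.001, -1.0]]
wrist_force: [0.6, -0.5, 1.2]
gripper_width: 0.156
gripper_force: 30.0
```

Call:
step_arm --targets "0 0 0.1 0;0 0 0.1 0;0 0 0 0;0 0 0 0"

```text
time_s: 11.43
tcp_pos: [0.6012, 0.3613, 0.2826]
ee_rot: [[0.253, -0.967, 0.003], [-0.967, -0.253, 0.001], [-0.001, -0.003, -1.0]]
wrist_force: [-2.6, -0.5, 6.8]
gripper_width: 0.156
gripper_force: 30.0
```

Call:
step_arm --targets "0 0 -0.1 0;0 0 0 0;0 0 0 0;0 0 0 0;0 0 0 0;0 0 0 0" --claw 4

```text
time_s: 11.93
tcp_pos: [0.6009, 0.3611, 0.2806]
ee_rot: [[0.253, -0.967, -0.0], [-0.967, -0.253, -0.0], [0.0, 0.001, -1.0]]
wrist_force: [-0.8, -0.4, -0.4]
gripper_width: 0.443
gripper_force: 0.0
```

Call:
step_arm --targets "0 0 -0.5 0;0 0 -1 0;0 0 -2 0;0 0 -3 0;0 0 -3 0;0 0 0 0;0 0 0 0"

```text
time_s: 12.52
tcp_pos: [0.6016, 0.3615, 0.38]
ee_rot: [[0.253, -0.967, 0.005], [-0.967, -0.253, 0.004], [-0.003, -0.006, -1.0]]
wrist_force: [0.1, -1.3, -1.3]
gripper_width: 0.461
gripper_force: 0.0
```

```bash
python3 - <<'E'
from h import *
st();c=cap('wrist');t=cap('scene')
cv2.imwrite('pics/w6.png',np.vstack([np.hstack([crop(c,60,120,300,180,1.33),crop(t,400,90,100,60,4)]),crop(cap('top'),350,145,130,95,4)[:,:].repeat(1,axis=0) if 0 else np.hstack([crop(cap('top'),350,145,130,95,3),crop(t,200,235,136,95,3)])[:, :799]]) if 0 else np.hstack([crop(c,60,120,300,180,1.33),crop(t,400,90,100,60,4)[:239]]))
E
```

```text
12.52 tcp [0.6016 0.3615 0.38  ] F [ 0.1 -1.3 -1.3] M [0.1  0.02 0.04] g 4.01 0.0 yaw(y axis) -165.35 j [ 44.2  27.4  30.7   0.  -92.9 -29.5]
```

View pics/w6.png

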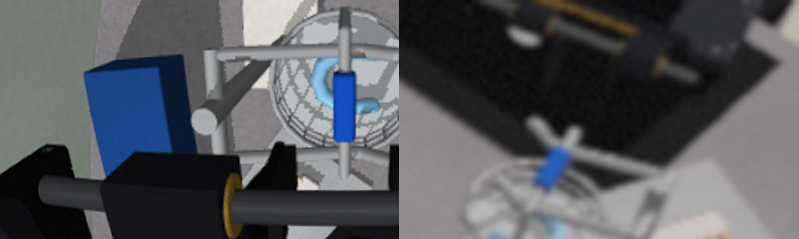

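Basket hangs on both prongs. On to the dentures.

Call:
step_arm --targets "2 1 0 0;3.4 1.7 0 0;3.4 1.7 0 0;3.4 1.7 0 0;3.4 1.7 0 0;3.4 1.7 0 0;3.4 1.7 0 0;3.4 1.7 0 0;3.4 1.7 0 0;3.4 1.7 0 0;3.4 1.7 0 0;3.4 1.7 0 0" --claw 8

```text
time_s: 13.62
tcp_pos: [0.5086, -0.0715, 0.3752]
ee_rot: [[0.253, -0.967, -0.002], [-0.967, -0.253, -0.0], [-0.0, 0.002, -1.0]]
wrist_force: [1.0, 0.2, -0.2]
gripper_width: 0.915
gripper_force: 0.0
```

Call:
step_arm --targets "3.4 1.7 0 0;3.4 1.7 0 0;3.4 1.7 0 0;3.4 1.7 0 0;1.7 1 1 0;0 0 3 0;0 0 3 -7;0 0 3 -7;0 0 0 -7;0 0 0 -7;0 0 0 -7;0 0 0 -7"

```text
time_s: 14.62
tcp_pos: [0.4724, -0.2375, 0.2747]
ee_rot: [[0.839, -0.545, -0.003], [-0.545, -0.839, 0.001], [-0.003, 0.001, -1.0]]
wrist_force: [-0.3, 0.7, 0.2]
gripper_width: 0.917
gripper_force: 0.0
```

Call:
step_arm --targets "0 0 0 -7;0 0 0 -7;0 0 0 -7;0 0 0 -7;0 0 0 -5;0 0 0 0;0 0 0 0;0 0 0 0"

```text
time_s: 15.28
tcp_pos: [0.4729, -0.2375, 0.2755]
ee_rot: [[1.0, -0.008, -0.001], [-0.008, -1.0, 0.0], [-0.001, -0.0, -1.0]]
wrist_force: [0.9, -0.3, 0.7]
gripper_width: 0.92
gripper_force: 0.0
```

```bash
cat > dent.py <<'E'
from h import *
st();c=cap('wrist');cv2.imwrite('pics/d.png',c['frame'])
f=c['frame'].astype(int);b,g,rr=f[...,0],f[...,1],f[...,2]
m=((rr>g+45)&(rr>b+25)).astype(np.uint8);m=cv2.morphologyEx(m,cv2.MORPH_CLOSE,np.ones((5,5),np.uint8))
n,L,stt,cen=cv2.connectedComponentsWithStats(m)
for i in range(1,n):
    if stt[i,4]<150: continue
    cn=cv2.findContours((L==i).astype(np.uint8),cv2.RETR_EXTERNAL,cv2.CHAIN_APPROX_NONE)[0][0][:,0]
    p=np.array([onz(c,u,v,.016)[:2] for u,v in cn],np.float32)
    R=cv2.minAreaRect(p*1000);print(np.round(cen[i]),stt[i,4],'rect mm',np.round(R[0],1),np.round(R[1],1),round(R[2],1),'centroid',np.round(p.mean(0),4))
E
python3 dent.py
```

```text
15.28 tcp [ 0.4729 -0.2375  0.2755] F [ 0.9 -0.3  0.7] M [-0.06 -0.04 -0.05] g 8.01 0.0 yaw(y axis) -90.46 j [ -9.1  10.7  -7.8  -0.  -71.6  98.6]
[628. 158.] 1356 rect mm [ 498.8 -905.8] [142.9 121. ] 8.4 centroid [ 0.5033 -0.9002]
[357. 163.] 1130 rect mm [ 473.6 -291.5] [46.4 59. ] 22.1 centroid [ 0.4712 -0.2933]
[285. 163.] 1197 rect mm [ 474.7 -192.5] [59.1 45.9] 85.7 centroid [ 0.4724 -0.1923]
[623. 222.] 1483 rect mm [ 349.5 -940.1] [189.5 130.7] 81.2 centroid [ 0.3557 -0.9395]
```

Call:
step_arm --targets "0.1 -2.2 0 0;0.1 -2.3 0 0;0 0 2 3.8;0 0 4 0;0 0 4 0;0 0 4 0;0 0 3.5 0;0 0 3 0;0 0 2 0;0 0 0 0;0 0 0 0"

```text
time_s: 16.25
tcp_pos: [0.4752, -0.1927, 0.0505]
ee_rot: [[0.997, -0.073, -0.002], [-0.073, -0.997, -0.0], [-0.002, 0.0, -1.0]]
wrist_force: [0.8, -0.2, 0.7]
gripper_width: 0.919
gripper_force: 0.0
```

```bash
python3 - <<'E'
from h import *
st();print(tool(np.array([.4747,-.1925,.016])-sense()['tcp_pos']))
E
```

```text
16.25 tcp [ 0.4752 -0.1927  0.0505] F [ 0.8 -0.2  0.7] M [-0.05 -0.06  0.08] g 8.0 0.0 yaw(y axis) -94.16 j [ -3.9  22.8 -27.6   0.  -39.8  89.7]
[-0.04 -0.02  3.45]
```

Call:
step_arm --targets "0 0 2 0;0 0 1.4 0;0 0 0 0;0 0 0 0"

```text
time_s: 16.58
tcp_pos: [0.4766, -0.1928, 0.0184]
ee_rot: [[0.997, -0.072, 0.002], [-0.072, -0.997, -0.001], [0.002, 0.0, -1.0]]
wrist_force: [-0.2, -0.5, 0.4]
gripper_width: 0.923
gripper_force: 0.0
```

Call:
step_arm --targets "0 0 0 0;0 0 0 0;0 0 0 0;0 0 0 0;0 0 0 0;0 0 -2 0;0 0 -3 0;0 0 -4 0;0 0 -4 0;0 0 -4 0;0 0 -2 0;0 0 0 0" --claw 4

```text
time_s: 17.58
tcp_pos: [0.4785, -0.1933, 0.213]
ee_rot: [[0.997, -0.071, 0.012], [-0.071, -0.997, -0.002], [0.012, 0.002, -1.0]]
wrist_force: [0.1, 0.0, -0.7]
gripper_width: 0.683
gripper_force: 30.0
```

```bash
python3 - <<'E'
from h import *
st();print(tool(np.array([.571,.036,.205])-sense()['tcp_pos']))
E
```

```text
17.58 tcp [ 0.4785 -0.1933  0.213 ] F [ 0.1  0.  -0.7] M [-0.02 -0.09 -0.02] g 5.94 30.0 yaw(y axis) -94.1 j [ -3.9  11.5 -16.    0.1 -61.8  89.8]
[  7.58 -23.53   0.86]
```

Call:
step_arm --targets "0.7 -2.3 0 0;1.1 -3.3 0 0;1.1 -3.3 0 0;1.1 -3.3 0 0;1.1 -3.3 0 0;1.1 -3.3 0 0;1.1 -3.3 0 0;0.4 -1.4 0 0;0 0 3 0;0 0 3 0;0 0 0 0;0 0 0 0"

```text
time_s: 18.58
tcp_pos: [0.5678, 0.0355, 0.1451]
ee_rot: [[0.997, -0.072, -0.005], [-0.072, -0.997, -0.002], [-0.005, 0.002, -1.0]]
wrist_force: [0.5, -0.1, 0.4]
gripper_width: 0.687
gripper_force: 30.0
```

```bash
python3 - <<'E'
from h import *
st();print(tool(np.array([.571,.036,.053])-sense()['tcp_pos']))
E
```

```text
18.58 tcp [0.5678 0.0355 0.1451] F [ 0.5 -0.1  0.4] M [ 0.02 -0.06 -0.02] g 5.98 30.0 yaw(y axis) -94.15 j [ 19.9  20.7 -13.6   0.  -56.   66. ]
[ 0.37 -0.1   9.21]
```

Call:
step_arm --targets "0.2 0 2 0;0 0 3 0;0 0 2 0;0 0 1.3 0;0 0 0.6 0;0 0 0.3 0;0 0 0 0;0 0 0 0"

```text
time_s: 19.25
tcp_pos: [0.5725, 0.0362, 0.0566]
ee_rot: [[0.997, -0.072, 0.003], [-0.072, -0.997, 0.001], [0.003, -0.001, -1.0]]
wrist_force: [0.1, 0.9, -1.0]
gripper_width: 0.686
gripper_force: 30.0
```

Call:
step_arm --targets "0 0 0 0;0 0 0 0;0 0 0 0;0 0 0 0;0 0 -1 0;0 0 -3 0;0 0 -4 0;0 0 -4 0;0 0 -4 0;0 0 0 0;0 0 0 0" --claw 7.2

```text
time_s: 20.17
tcp_pos: [0.5728, 0.0365, 0.2192]
ee_rot: [[0.997, -0.072, 0.008], [-0.072, -0.997, 0.002], [0.008, -0.003, -1.0]]
wrist_force: [-0.9, -0.3, -0.4]
gripper_width: 0.83
gripper_force: 0.0
```

```bash
python3 dent.py; python3 - <<'E'
from h import *
print(tool(np.array([.4736,-.2915,.2])-sense()['tcp_pos']))
E
```

```text
20.17 tcp [0.5728 0.0365 0.2192] F [-0.9 -0.3 -0.4] M [-0.02  0.04  0.05] g 7.22 0.0 yaw(y axis) -94.14 j [ 19.8  17.   -7.6   0.  -65.   66. ]
[318. 181.] 1404 rect mm [564.   37.5] [63.9 50.5] 87.3 centroid [0.5592 0.0374]
[537. 220.] 338 rect mm [ 480.5 -295.2] [58.  42.6] 86.1 centroid [ 0.4792 -0.2939]
[-7.38 33.4   1.59]
```

Call:
step_arm --targets "-0.6 2.5 -1 0;-0.8 3.7 -1 0;-0.8 3.7 -1 0;-0.8 3.7 -1 0;-0.8 3.7 0 0;-0.8 3.7 0 0;-0.8 3.7 0 0;-0.8 3.7 0 0;-0.8 3.1 0 0;0 0 0 0;0 0 0 0;0 0 0 0" --claw 8

```text
time_s: 21.22
tcp_pos: [0.4782, -0.2728, 0.2538]
ee_rot: [[0.997, -0.073, -0.002], [-0.073, -0.997, 0.001], [-0.002, -0.001, -1.0]]
wrist_force: [0.4, -0.2, 0.2]
gripper_width: 0.92
gripper_force: 0.0
```

```bash
python3 dent.py
```

```text
21.22 tcp [ 0.4782 -0.2728  0.2538] F [ 0.4 -0.2  0.2] M [-0.    0.03 -0.  ] g 8.0 0.0 yaw(y axis) -94.18 j [-12.8  13.6  -7.1  -0.  -69.4  98.7]
[628. 141.] 1443 rect mm [ 499. -896.] [142.1 103.5] 8.6 centroid [ 0.5038 -0.8946]
[ 96. 132.] 491 rect mm [566.2  64.8] [65.  38.9] 84.9 centroid [0.5642 0.0665]
[332. 169.] 1227 rect mm [ 473.8 -291.3] [46.5 59.4] 22.4 centroid [ 0.4702 -0.2931]
[627. 209.] 1431 rect mm [ 355. -949.] [226.1 114.1] 68.8 centroid [ 0.3537 -0.9352]
```

Call:
step_arm --targets "-0.3 1.9 0 -5;0 0 2 -7;0 0 4 -7;0 0 4 -7;0 0 4 -0.5;0 0 3 0;0 0 2.5 0;0 0 0 0;0 0 0 0" --claw 7.6

```text
time_s: 22.02
tcp_pos: [0.4743, -0.2907, 0.0592]
ee_rot: [[0.924, 0.382, -0.003], [0.382, -0.924, 0.001], [-0.003, -0.002, -1.0]]
wrist_force: [-0.5, -0.2, -0.1]
gripper_width: 0.878
gripper_force: 0.0
```

```bash
python3 - <<'E'
from h import *
st();print(tool(np.array([.4738,-.2914,.017])-sense()['tcp_pos']))
E
```

```text
22.02 tcp [ 0.4743 -0.2907  0.0592] F [-0.5 -0.2 -0.1] M [-0.05 -0.1  -0.08] g 7.64 0.0 yaw(y axis) -67.51 j [-14.8  25.4 -20.9   0.  -43.8 127.3]
[-0.06  0.06  4.22]
```

Call:
step_arm --targets "0 0 2.2 0;0 0 2 0;0 0 0 0;0 0 0 0"

```text
time_s: 22.35
tcp_pos: [0.4754, -0.2917, 0.0195]
ee_rot: [[0.924, 0.382, 0.001], [0.382, -0.924, -0.001], [0.001, 0.001, -1.0]]
wrist_force: [-0.7, -0.6, 0.6]
gripper_width: 0.875
gripper_force: 0.0
```

Call:
step_arm --targets "0 0 0 0;0 0 0 0;0 0 0 0;0 0 0 0;0 0 -2 0;0 0 -4 0;0 0 -4 0;0 0 -4 7;0 0 -4 7;0 0 0 7;0 0 0 5.5;0 0 0 0" --claw 4

```text
time_s: 23.35
tcp_pos: [0.4743, -0.2917, 0.1993]
ee_rot: [[0.997, -0.074, 0.002], [-0.074, -0.997, -0.0], [0.002, 0.0, -1.0]]
wrist_force: [-0.4, 0.2, -1.3]
gripper_width: 0.685
gripper_force: 30.0
```

```bash
python3 - <<'E'
from h import *
st();print(tool(np.array([.637,.036,.205])-sense()['tcp_pos']))
E
```

```text
23.35 tcp [ 0.4743 -0.2917  0.1993] F [-0.4  0.2 -1.3] M [-0.    0.05  0.01] g 5.96 30.0 yaw(y axis) -94.25 j [-14.9  16.4 -11.4  -0.  -62.1 100.7]
[ 13.79 -33.89  -0.54]
```

Call:
step_arm --targets "1 -2.4 0 0;1.38 -3.4 0 0;1.38 -3.4 0 0;1.38 -3.4 0 0;1.38 -3.4 0 0;1.38 -3.4 0 0;1.38 -3.4 0 0;1.38 -3.4 0 0;1.38 -3.4 0 0;1.38 -3.4 0 0;0.4 -0.9 0 0;0 0 0 0"

```text
time_s: 24.35
tcp_pos: [0.6373, 0.0389, 0.1966]
ee_rot: [[0.998, -0.067, -0.002], [-0.067, -0.998, -0.0], [-0.002, 0.0, -1.0]]
wrist_force: [0.5, -1.5, -0.6]
gripper_width: 0.688
gripper_force: 30.0
```

Call:
step_arm --targets "0 0 2 0;0 0 3 0;0 0 0 0;0 0 0 0"

```text
time_s: 24.68
tcp_pos: [0.635, 0.0348, 0.1465]
ee_rot: [[0.997, -0.072, -0.005], [-0.072, -0.997, -0.002], [-0.005, 0.002, -1.0]]
wrist_force: [-0.7, 0.3, 0.1]
gripper_width: 0.687
gripper_force: 30.0
```

```bash
python3 dent.py|head -4; python3 - <<'E'
from h import *
print(tool(np.array([.639,.036,.0545])-sense()['tcp_pos']))
E
```

```text
24.68 tcp [0.635  0.0348 0.1465] F [-0.7  0.3  0.1] M [-0.05 -0.09 -0.01] g 5.97 30.0 yaw(y axis) -94.14 j [ 17.7  26.6  -3.7   0.  -60.   68.2]
[305.  96.] 242 rect mm [722.1  40. ] [11.1 18.9] 85.7 centroid [0.7224 0.0401]
[316. 235.] 3643 rect mm [584.2  38.6] [106.3  67. ] 85.7 centroid [0.5815 0.0388]
[ 0.24 -0.11  9.4 ]
```

Call:
step_arm --targets "0.2 0 2 0;0 0 3 0;0 0 2 0;0 0 1.4 0;0 0 0.6 0;0 0 0.2 0;0 0 0 0;0 0 0 0"

```text
time_s: 25.4
tcp_pos: [0.64, 0.0363, 0.058]
ee_rot: [[0.997, -0.072, 0.003], [-0.072, -0.997, 0.001], [0.003, -0.001, -1.0]]
wrist_force: [0.2, 0.0, -0.0]
gripper_width: 0.686
gripper_force: 30.0
```

Call:
step_arm --targets "0 0 0 0;0 0 0 0;0 0 0 0;0 0 0 0;0 0 -1 0;0 0 -3 0;0 0 -4 0;0 0 -4 0;0 0 -4 0;0 0 -1 0;0 0 0 0;0 0 0 0" --claw 7.2

```text
time_s: 26.4
tcp_pos: [0.6387, 0.0364, 0.2275]
ee_rot: [[0.997, -0.072, 0.002], [-0.072, -0.997, 0.001], [0.002, -0.001, -1.0]]
wrist_force: [-0.6, -0.4, -0.3]
gripper_width: 0.827
gripper_force: 0.0
```

```bash
sed 's/\.016/.045/' dent.py > d2.py; python3 d2.py; python3 - <<'E'
from h import *
t=cap('top');s=cap('scene');w=cap('wrist')
cv2.imwrite('pics/v13.png',np.hstack([w['frame'][60:300,180:440],crop(t,350,145,130,95,2)[:,:]][:1]+[cv2.resize(s['frame'][225:335,195:345],(327,240)) ]))
E
```

```text
26.4 tcp [0.6387 0.0364 0.2275] F [-0.6 -0.4 -0.3] M [-0.01  0.    0.02] g 7.2 0.0 yaw(y axis) -94.15 j [ 17.7  23.2   3.   -0.  -69.7  68.1]
[318. 177.] 1353 rect mm [637.1  36.8] [59.  45.6] 85.8 centroid [0.6359 0.04  ]
[322. 231.] 1129 rect mm [570.2  36.5] [59.6 48.5] 85.8 centroid [0.5699 0.0365]
```

View pics/v13.png

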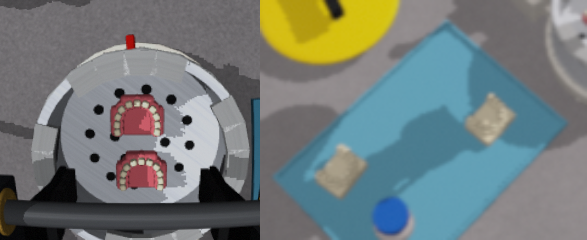

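Both dentures are upright in the pot, and the casts and jar are still in the tray. Now the lid.

Call:
step_arm --targets "-1.5 -1.5 0 0;-2.6 -2.5 0 0;-2.6 -2.5 0 0;-2.6 -2.5 0 0;-2.6 -2.5 0 0;-2.6 -2.5 0 0;-2.6 -2.5 0 0;-2.6 -2.5 0 0;-2.6 -2.5 0 0;-1.5 -1.4 0 0;0 0 0 7;0 0 0 7" --claw 6

```text
time_s: 27.6
tcp_pos: [0.4166, 0.2826, 0.2251]
ee_rot: [[0.949, -0.314, -0.001], [-0.314, -0.949, -0.002], [-0.001, 0.002, -1.0]]
wrist_force: [0.6, 0.6, -0.2]
gripper_width: 0.685
gripper_force: 0.0
```

Call:
step_arm --targets "0 0 0 7;0 0 0 5.3;0 0 0 0;0 0 0 0;0 0 0 0"

```text
time_s: 28.02
tcp_pos: [0.4178, 0.2816, 0.2255]
ee_rot: [[0.863, -0.505, -0.001], [-0.505, -0.863, -0.001], [-0.0, 0.001, -1.0]]
wrist_force: [0.3, -0.9, 0.2]
gripper_width: 0.692
gripper_force: 0.0
```

```bash
cat > lid.py <<'E'
from h import *
import sys
zt=float(sys.argv[1])
st();c=cap('wrist');cv2.imwrite('pics/l.png',c['frame'])
f=c['frame'];m=(f.max(2)<55).astype(np.uint8);m[225:]=0
n,L,stt,cen=cv2.connectedComponentsWithStats(m)
for i in range(1,n):
    if stt[i,4]<400: continue
    cn=cv2.findContours((L==i).astype(np.uint8),cv2.RETR_EXTERNAL,cv2.CHAIN_APPROX_NONE)[0][0][:,0]
    p=np.array([onz(c,u,v,zt)[:2] for u,v in cn],np.float32)
    R=cv2.minAreaRect(p*1000);print(np.round(cen[i]),stt[i],'rect mm',np.round(R[0],1),np.round(R[1],1),round(R[2],1))
E
python3 lid.py .083
```

```text
28.02 tcp [0.4178 0.2816 0.2255] F [ 0.3 -0.9  0.2] M [-0.    0.03  0.02] g 6.02 0.0 yaw(y axis) -120.33 j [ 52.5  10.1 -15.9   0.  -64.1   7.2]
[37. 14.] [ 22   0  37  36 462] rect mm [812.7 486.7] [68.5 52. ] 41.3
[511.  54.] [ 479   23   64   57 1408] rect mm [440.4  16.2] [81.5 50.4] 87.5
[ 11. 105.] [  0  32  30 103 795] rect mm [767.2 574.1] [ 86.4 155. ] 49.1
[25. 86.] [ 18  42  17  79 588] rect mm [753.6 552.3] [ 38.5 116.3] 60.8
[317. 174.] [ 307  124   21  101 2047] rect mm [424.9 277.9] [ 20.1 104. ] 59.2
```

Call:
step_arm --targets "0 0 2 0.5;0 0 4 0;0 0 4 0;0 0 3 0;0 0 2 0;0 0 1.5 0;0 0 0.6 0;0 0 0 0;0 0 0 0"

```text
time_s: 28.82
tcp_pos: [0.4183, 0.2821, 0.0555]
ee_rot: [[0.858, -0.514, 0.001], [-0.514, -0.858, 0.0], [0.0, -0.001, -1.0]]
wrist_force: [0.7, -0.2, 0.2]
gripper_width: 0.692
gripper_force: 0.0
```

Call:
step_arm --targets "0 0 0 0;0 0 0 0;0 0 0 0;0 0 0 0;0 0 0 0;0 0 0 0;0 0 0 0;0 0 0 0" --claw 0

```text
time_s: 29.48
tcp_pos: [0.4179, 0.2819, 0.0552]
ee_rot: [[0.858, -0.514, 0.0], [-0.514, -0.858, 0.0], [0.0, -0.0, -1.0]]
wrist_force: [0.6, -0.2, 1.4]
gripper_width: 0.25
gripper_force: 30.0
```

```bash
python3 -c "
from h import *
st()"
```

```text
29.48 tcp [0.4179 0.2819 0.0552] F [ 0.6 -0.2  1.4] M [0.03 0.08 0.07] g 2.17 30.0 yaw(y axis) -120.93 j [ 52.5  21.6 -28.6   0.  -39.8   6.6]
```

Call:
step_arm --targets "0 0 -1 0;0 0 -1.5 0;0 0 -2 0;0 0 -2 0;0 0 -2 0;0 0 -2 0;0 0 -2 0;0 0 -2 0;0 0 -2 0;0 0 -2 0;0 0 0 0;0 0 0 0"

```text
time_s: 30.48
tcp_pos: [0.4172, 0.2816, 0.2391]
ee_rot: [[0.857, -0.515, -0.001], [-0.515, -0.857, 0.0], [-0.001, 0.0, -1.0]]
wrist_force: [-0.6, -0.9, -5.8]
gripper_width: 0.251
gripper_force: 30.0
```

```bash
python3 - <<'E'
from h import *
st();print(tool(np.array([.6055,.0355,.24])-sense()['tcp_pos']))
E
```

```text
30.48 tcp [0.4172 0.2816 0.2391] F [-0.6 -0.9 -5.8] M [-0.02  0.1   0.  ] g 2.18 30.0 yaw(y axis) -120.98 j [ 52.5   9.4 -14.6  -0.1 -66.    6.6]
[28.82 11.41 -0.12]
```

Call:
step_arm --targets "1.5 0.6 0 0;2.6 1.03 0 0;2.6 1.03 0 0;2.6 1.03 0 0;2.6 1.03 0 0;2.6 1.03 0 0;2.6 1.03 0 0;2.6 1.03 0 0;2.6 1.03 0 0;2.6 1.03 0 0;2.4 1 0 0;1.5 0.57 0 0"

```text
time_s: 31.48
tcp_pos: [0.6056, 0.0333, 0.236]
ee_rot: [[0.856, -0.516, -0.007], [-0.516, -0.856, -0.001], [-0.005, 0.004, -1.0]]
wrist_force: [-0.1, -0.0, -4.9]
gripper_width: 0.25
gripper_force: 30.0
```

Call:
step_arm --targets "0 0 0 5;0 0 0 4.4;0 0 1 0;0 0 1.5 0;0 0 1.5 0;0 0 1 0;0 0 0.5 0;0 0 0 0;0 0 0 0"

```text
time_s: 32.23
tcp_pos: [0.606, 0.0356, 0.1846]
ee_rot: [[0.763, -0.647, -0.001], [-0.647, -0.763, -0.001], [-0.0, 0.001, -1.0]]
wrist_force: [0.6, 0.5, -5.3]
gripper_width: 0.247
gripper_force: 30.0
```

```bash
python3 - <<'E'
from h import *
st();print(tool(np.array([.6055,.0355,.164])-sense()['tcp_pos']))
E
```

```text
32.23 tcp [0.606  0.0356 0.1846] F [ 0.6  0.5 -5.3] M [ 0.03 -0.06  0.02] g 2.15 30.0 yaw(y axis) -130.29 j [ 18.6  21.9  -5.4   0.  -62.7  31.1]
[-0.03  0.04  2.06]
```

Call:
step_arm --targets "0 0 0.6 0;0 0 0.5 0;0 0 0.4 0;0 0 0.3 0;0 0 0.2 0;0 0 0.2 0;0 0 0 0;0 0 0 0"

```text
time_s: 32.9
tcp_pos: [0.6061, 0.0356, 0.1631]
ee_rot: [[0.762, -0.647, 0.0], [-0.647, -0.762, -0.0], [0.0, -0.0, -1.0]]
wrist_force: [0.4, 0.1, -5.9]
gripper_width: 0.249
gripper_force: 30.0
```

Call:
step_arm --targets "0 0 0.2 0;0 0 0.2 0;0 0 0.1 0;0 0 0 0;0 0 0 0"

```text
time_s: 33.32
tcp_pos: [0.606, 0.0356, 0.158]
ee_rot: [[0.762, -0.647, -0.0], [-0.647, -0.762, -0.0], [-0.0, 0.0, -1.0]]
wrist_force: [-1.1, 1.1, -5.1]
gripper_width: 0.251
gripper_force: 30.0
```

Already dropping in with the weight still on the wrist. Continue.

Call:
step_arm --targets "0 0 0.2 0;0 0 0.2 0;0 0 0.2 0;0 0 0 0;0 0 0 0"

```text
time_s: 33.73
tcp_pos: [0.6059, 0.0355, 0.1518]
ee_rot: [[0.762, -0.647, -0.001], [-0.647, -0.762, -0.0], [-0.0, 0.0, -1.0]]
wrist_force: [-0.2, 0.2, -5.2]
gripper_width: 0.244
gripper_force: 30.0
```

Call:
step_arm --targets "0 0 0.15 0;0 0 0.15 0;0 0 0.1 0;0 0 0 0;0 0 0 0"

```text
time_s: 34.15
tcp_pos: [0.6061, 0.0356, 0.1483]
ee_rot: [[0.762, -0.647, 0.0], [-0.647, -0.762, -0.0], [0.0, -0.0, -1.0]]
wrist_force: [-0.1, 0.7, -4.8]
gripper_width: 0.257
gripper_force: 30.0
```

```bash
python3 -c "
from h import *
st()"
```

```text
34.15 tcp [0.6061 0.0356 0.1483] F [-0.1  0.7 -4.8] M [0.09 0.17 0.04] g 2.24 30.0 yaw(y axis) -130.33 j [ 18.6  23.8  -8.2   0.  -58.1  31. ]
```

Call:
step_arm --targets "0 0 0.1 0;0 0 0.05 0;0 0 0 0;0 0 0 0"

```text
time_s: 34.48
tcp_pos: [0.6061, 0.0356, 0.1482]
ee_rot: [[0.762, -0.647, 0.001], [-0.647, -0.762, -0.0], [0.001, -0.001, -1.0]]
wrist_force: [-5.4, 0.2, 5.1]
gripper_width: 0.252
gripper_force: 30.0
```

Call:
step_arm --targets "0 0 0 3;0 0 0 4;0 0 0 4;0 0 0 4;0 0 0 4;0 0 0 4;0 0 0 4;0 0 0 3;0 0 0 0;0 0 0 0"

```text
time_s: 35.32
tcp_pos: [0.6078, 0.0356, 0.1482]
ee_rot: [[0.338, -0.941, 0.005], [-0.941, -0.338, 0.0], [0.002, -0.004, -1.0]]
wrist_force: [0.7, 0.0, 4.4]
gripper_width: 0.253
gripper_force: 30.0
```

```bash
python3 -c "
from h import *
st()"
```

```text
35.32 tcp [0.6078 0.0356 0.1482] F [0.7 0.  4.4] M [-0.13  0.01  0.01] g 2.2 30.0 yaw(y axis) -160.24 j [ 18.6  23.8  -8.1   0.1 -57.8   1.1]
```

Call:
step_arm --targets "0 0 0 2;0 0 0 2;0 0 0 2;0 0 0 2;0 0 0 0;0 0 0 0"

```text
time_s: 35.82
tcp_pos: [0.6076, 0.0357, 0.1482]
ee_rot: [[0.205, -0.979, 0.004], [-0.979, -0.205, -0.0], [0.001, -0.004, -1.0]]
wrist_force: [0.3, -0.1, 4.8]
gripper_width: 0.251
gripper_force: 30.1
```

```bash
python3 -c "
from h import *
st()"
```

```text
35.82 tcp [0.6076 0.0357 0.1482] F [ 0.3 -0.1  4.8] M [-0.03  0.17  0.37] g 2.19 30.1 yaw(y axis) -168.16 j [ 18.6  23.8  -8.1   0.1 -57.9  -6.8]
```

Call:
step_arm --targets "0 0 0 2;0 0 0 2;0 0 0 2;0 0 0 0;0 0 0 0"

```text
time_s: 36.23
tcp_pos: [0.6075, 0.0358, 0.1482]
ee_rot: [[0.102, -0.995, 0.004], [-0.995, -0.102, -0.0], [0.0, -0.004, -1.0]]
wrist_force: [-0.4, -0.1, 4.6]
gripper_width: 0.254
gripper_force: 30.1
```

```bash
python3 -c "
from h import *
st()"
```

```text
36.23 tcp [0.6075 0.0358 0.1482] F [-0.4 -0.1  4.6] M [0.19 0.25 0.44] g 2.21 30.1 yaw(y axis) -174.14 j [ 18.6  23.8  -8.1   0.1 -57.9 -12.8]
```

Call:
step_arm --targets "0 0 0 1.5;0 0 0 1.5;0 0 0 0;0 0 0 0"

```text
time_s: 36.57
tcp_pos: [0.6074, 0.0358, 0.1482]
ee_rot: [[0.051, -0.999, 0.004], [-0.999, -0.051, -0.0], [0.0, -0.004, -1.0]]
wrist_force: [-0.5, 0.4, 5.2]
gripper_width: 0.256
gripper_force: 30.6
```

```bash
python3 -c "
from h import *
st()"
```

```text
36.57 tcp [0.6074 0.0358 0.1482] F [-0.5  0.4  5.2] M [0.23 0.23 0.87] g 2.23 30.6 yaw(y axis) -177.05 j [ 18.6  23.8  -8.2   0.1 -57.9 -15.7]
```

Call:
step_arm --targets "0 0 0 1.5;0 0 0 1.5;0 0 0 0;0 0 0 0"

```text
time_s: 36.9
tcp_pos: [0.6073, 0.0354, 0.1483]
ee_rot: [[-0.001, -1.0, 0.003], [-1.0, 0.001, -0.001], [0.001, -0.003, -1.0]]
wrist_force: [-1.0, -0.7, 5.4]
gripper_width: 0.262
gripper_force: 31.4
```

```bash
python3 -c "
from h import *
st()"
```

```text
36.9 tcp [0.6073 0.0354 0.1483] F [-1.  -0.7  5.4] M [-0.18  0.25  0.92] g 2.28 31.4 yaw(y axis) 179.97 j [ 18.6  23.8  -8.2   0.1 -57.9 -18.7]
```

Call:
step_arm --targets "0 0 0 1.5;0 0 0 1.5;0 0 0 0;0 0 0 0"

```text
time_s: 37.23
tcp_pos: [0.6072, 0.035, 0.1483]
ee_rot: [[-0.052, -0.999, 0.003], [-0.999, 0.052, -0.002], [0.002, -0.003, -1.0]]
wrist_force: [-0.6, -1.8, 5.4]
gripper_width: 0.266
gripper_force: 33.1
```

```bash
python3 - <<'E'
from h import *
st();w=cap('wrist');t=cap('top');s=cap('scene')
for c in (w,t,s):
    f=c['frame'].astype(int);m=((f[...,2]>f[...,1]+90)&(f[...,2]>f[...,0]+90)).astype(np.uint8)
    n,L,S,C=cv2.connectedComponentsWithStats(m)
    for i in range(1,n):
        p=onz(c,*C[i],.1)
        if np.hypot(p[0]-.72,p[1]-.035)<.05: print(c['n'],C[i].round(1),S[i,4],p.round(4))
cv2.imwrite('pics/v14.png',np.hstack([crop(w,180,60,300,220,1.5),crop(s,310,180,100,100,3.3)]))
E
```

```text
37.23 tcp [0.6072 0.035  0.1483] F [-0.6 -1.8  5.4] M [-0.57  0.2   1.12] g 2.31 33.1 yaw(y axis) 177.01 j [ 18.6  23.8  -8.2   0.2 -57.9 -21.7]
wrist [162.  216.7] 12 [0.73   0.0312 0.1   ]
scene [388.2 254.4] 5 [0.7189 0.0328 0.1   ]
```

View pics/v14.png

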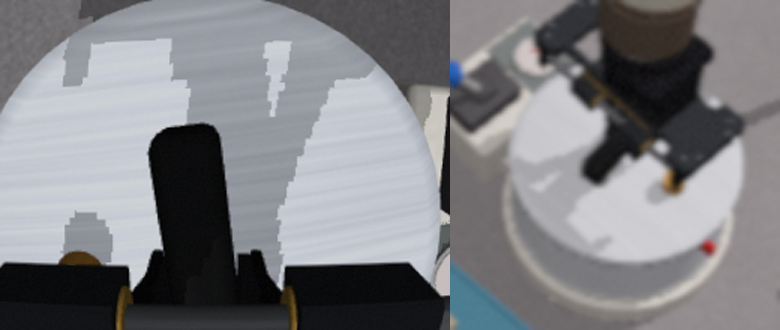

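The handle is twisted about 6° in the fingers with rising moment, so the lid has stopped at about 46°. Release, then compare the red tab with before.

Call:
step_arm --targets "0 0 0 0;0 0 0 0;0 0 0 0;0 0 0 0;0 0 0 0" --claw 6

```text
time_s: 37.8
tcp_pos: [0.6059, 0.0356, 0.1461]
ee_rot: [[-0.058, -0.998, -0.001], [-0.998, 0.058, 0.0], [-0.0, 0.001, -1.0]]
wrist_force: [1.0, -0.2, -0.1]
gripper_width: 0.56
gripper_force: 0.0
```

Call:
step_arm --targets "0 0 -1 0;0 0 -2 0;0 0 -3 0;0 0 -3 0;0 0 0 -7;0 0 0 -7;0 0 0 -7;0 0 0 0;0 0 0 0;0 0 0 0"

```text
time_s: 38.63
tcp_pos: [0.6061, 0.0356, 0.2368]
ee_rot: [[0.301, -0.954, 0.0], [-0.954, -0.301, -0.0], [0.0, -0.0, -1.0]]
wrist_force: [0.1, -1.3, -0.4]
gripper_width: 0.689
gripper_force: 0.0
```

```bash
python3 lid.py .192; python3 - <<'E'
from h import *
def red(f,box):
    u0,v0,u1,v1=box;f=f[v0:v1,u0:u1].astype(float);w=(f[...,2]-np.maximum(f[...,0],f[...,1])-25).clip(0)
    ys,xs=np.mgrid[v0:v1,u0:u1];return (np.array([(w*xs).sum(),(w*ys).sum()])/w.sum()).round(2),w.sum().round(),(w>20).sum()
w,t,s=cap('wrist'),cap('top'),cap('scene')
for n,b,c in (('top',(292,108,308,128),t),('scene',(380,244,400,264),s)):
    print(n)
    for f in (cv2.imread(f'pics/{n}0.png'),c['frame']):
        q=red(f,b);print(q,onz(c,*q[0],.11).round(4))
f=w['frame'].astype(int);m=((f[...,2]>f[...,1]+70)&(f[...,2]>f[...,0]+70)).astype(np.uint8)
n,L,S,C=cv2.connectedComponentsWithStats(m)
for i in range(1,n):
    p=onz(w,*C[i],.1)
    if np.hypot(p[0]-.72,p[1]-.035)<.06:
        ys,xs=np.nonzero(L==i);P=np.array([onz(w,x,y,.11)[:2] for x,y in zip(xs,ys)]);d=np.hypot(*(P-[.606,.0355]).T);print('wrist now',S[i],p.round(4),'r',d.min().round(4),d.max().round(4))
# earlier wrist image w1
w1=dict(w);T=np.eye(4);a=np.radians(-105.54);y=np.array([np.cos(a),np.sin(a),0]);z=np.array([0,0,-1.]);T[:3,:3]=np.c_[np.cross(y,z),y,z];T[:3,3]=[.6088,.0232,.2516];T=T@w['tool_from_camera'];w1['eye'],w1['rotation']=T[:3,3],T[:3,:3]
f=cv2.imread('pics/w1.png').astype(int);m=((f[...,2]>f[...,1]+70)&(f[...,2]>f[...,0]+70)).astype(np.uint8);m[100:]=0;m[:,:250]=0;m[:,300:]=0
ys,xs=np.nonzero(m);P=np.array([onz(w1,x,y,.11)[:2] for x,y in zip(xs,ys)]);d=np.hypot(*(P-[.606,.0355]).T);print('before',len(xs),P.mean(0),'r',d.min().round(4),d.max().round(4))
E
```

```text
38.63 tcp [0.6061 0.0356 0.2368] F [ 0.1 -1.3 -0.4] M [ 0.11 -0.07  0.03] g 6.0 0.0 yaw(y axis) -162.49 j [ 18.6  19.8  -0.9   0.  -69.3  -1.1]
[174.  17.] [150   0  44  33 787] rect mm [749.3 -74.6] [35.6 24.1] 29.4
[605.  81.] [ 577   51   53   63 1230] rect mm [ 386.4 -163.3] [29.4 91.4] 75.0
[324. 178.] [ 299  130   50   95 2757] rect mm [610.2   9.3] [20.4 69.8] 4.1
[455. 192.] [ 427  165   67   60 1134] rect mm [506.2  -7.8] [44.2 44.6] 87.0
top
(array([299.3 , 115.21]), np.float64(440.0), np.int64(7)) [0.7181 0.0358 0.11  ]
(array([nan, nan]), np.float64(0.0), np.int64(0)) [nan nan nan]
scene
(array([389.67, 252.43]), np.float64(753.0), np.int64(12)) [0.7201 0.0363 0.11  ]
(array([388.08, 254.34]), np.float64(812.0), np.int64(14)) [0.7209 0.028  0.11  ]
wrist now [203 142   7   8  39] [0.7253 0.03   0.1   ] r 0.1137 0.1191
before 98 [0.71925171 0.03628848] r 0.1071 0.1195<stdin>:4: RuntimeWarning: invalid value encountered in divide
```

Lid is at −85.9°, so it turned 45.6°, and the red tab has slid about 8 mm. I'll regrip once and press firmly to the stop for certainty.

Call:
step_arm --targets "0 0 0 6.7;0 0 0 6.7;0 0 3 0;0 0 3 0;0 0 2 0;0 0 0.8 0;0 0 0 0;0 0 0 0"

```text
time_s: 39.5
tcp_pos: [0.6068, 0.0356, 0.1493]
ee_rot: [[0.074, -0.997, 0.001], [-0.997, -0.074, -0.0], [0.001, -0.001, -1.0]]
wrist_force: [0.7, 0.1, 0.5]
gripper_width: 0.689
gripper_force: 0.0
```

Call:
step_arm --targets "0 0 0 0;0 0 0 0;0 0 0 0;0 0 0 0;0 0 0 0;0 0 0 0;0 0 0 2;0 0 0 2;0 0 0 2;0 0 0 0;0 0 0 0" --claw 0

```text
time_s: 40.42
tcp_pos: [0.6065, 0.036, 0.1488]
ee_rot: [[-0.027, -1.0, 0.001], [-1.0, 0.027, -0.0], [0.0, -0.001, -1.0]]
wrist_force: [0.9, 0.6, 0.8]
gripper_width: 0.256
gripper_force: 32.1
```

```bash
python3 -c "
from h import *
st()"
```

```text
40.42 tcp [0.6065 0.036  0.1488] F [0.9 0.6 0.8] M [ 0.47 -0.19  1.02] g 2.22 32.1 yaw(y axis) 178.46 j [ 18.7  23.7  -8.1   0.  -58.1 -20.2]
```

Call:
step_arm --targets "0 0 0 0;0 0 0 0;0 0 0 0;0 0 0 0;0 0 0 0" --claw 6

```text
time_s: 40.83
tcp_pos: [0.6058, 0.0353, 0.1484]
ee_rot: [[-0.031, -1.0, -0.001], [-1.0, 0.031, -0.0], [0.0, 0.001, -1.0]]
wrist_force: [-0.2, -0.7, 0.2]
gripper_width: 0.553
gripper_force: 0.0
```

Call:
step_arm --targets "0 0 -1 0;0 0 -2 0;0 0 -3 0;0 0 -3 0;0 0 0 -7;0 0 0 -7;0 0 0 0;0 0 0 0" --claw 6

```text
time_s: 41.5
tcp_pos: [0.6059, 0.0355, 0.239]
ee_rot: [[0.209, -0.978, 0.0], [-0.978, -0.209, 0.0], [-0.0, -0.0, -1.0]]
wrist_force: [-0.1, 0.3, -0.1]
gripper_width: 0.692
gripper_force: 0.0
```

```bash
python3 lid.py .192|grep -v '\[7' ; python3 - <<'E'
from h import *
s=cap('scene');w=cap('wrist');t=cap('top')
f=s['frame'][244:264,380:400].astype(float);W=(f[...,2]-np.maximum(f[...,0],f[...,1])-25).clip(0);ys,xs=np.mgrid[244:264,380:400]
print(onz(s,(W*xs).sum()/W.sum(),(W*ys).sum()/W.sum(),.11))
for c,box in((w,None),(s,(295,190,325,215)),(t,(305,200,340,225))):
    f=c['frame'].astype(int);m=((f[...,0]>f[...,1]+50)&(f[...,0]>f[...,2]+80)).astype(np.uint8)
    n,L,S,C=cv2.connectedComponentsWithStats(m)
    for i in range(1,n):
        p=onz(c,*C[i],.15)
        if S[i,4]>10 and np.hypot(p[0]-.438,p[1]+.028)<.05: print(c['n'],C[i].round(1),S[i,4],p.round(4))
E
```

```text
41.5 tcp [0.6059 0.0355 0.239 ] F [-0.1  0.3 -0.1] M [ 0.08 -0.05 -0.01] g 6.02 0.0 yaw(y axis) -167.94 j [ 18.6  19.7  -0.7   0.  -69.6  -6.6]
[597.  53.] [ 569   23   56   62 1263] rect mm [ 381.6 -164. ] [29.4 89.6] 74.6
[321. 177.] [ 301  129   41   96 2684] rect mm [608.9   8.8] [20.1 69.4] 3.9
[456. 180.] [ 431  152   62   67 1151] rect mm [504.2  -8.7] [44.3 42.5] 86.1
[0.72068325 0.02752854 0.11      ]
wrist [507.2 170.8] 444 [ 0.4363 -0.0287  0.15  ]
scene [309.6 201.8] 35 [ 0.4381 -0.027   0.15  ]
top [322.9 213. ] 36 [ 0.4381 -0.0285  0.15  ]
```

Locked (tab moved about 8.8 mm). Now push the lever with closed fingers.

Call:
step_arm --targets "0 0 0 6;0 0 0 6;1.4 2.1 0 0;1.8 2.8 0 0;1.8 2.8 0 0;1.8 2.8 0 0;1.8 2.8 0 0;1.8 2.8 0 0;0.8 0.8 0 0;0 0 0 0;0 0 0 0" --claw 0

```text
time_s: 42.62
tcp_pos: [0.4379, -0.0774, 0.239]
ee_rot: [[0.003, -1.0, 0.002], [-1.0, -0.003, 0.0], [-0.0, -0.002, -1.0]]
wrist_force: [0.0, -0.3, 0.3]
gripper_width: 0.017
gripper_force: 0.0
```

```bash
python3 - <<'E'
from h import *
st();print(tool(np.array([.438,-.075,.135])-sense()['tcp_pos']))
E
```

```text
42.62 tcp [ 0.4379 -0.0774  0.239 ] F [ 0.  -0.3  0.3] M [ 0.13 -0.12  0.04] g 0.15 0.0 yaw(y axis) -179.82 j [ 11.    3.3 -21.8   0.  -64.8 -10.9]
[-0.24  0.   10.4 ]
```

Call:
step_arm --targets "0 0 3 0;0 0 4 0;0 0 2.5 0;0 0 0.9 0;0 0 0 0;0 0 0 0"

```text
time_s: 43.12
tcp_pos: [0.4391, -0.0768, 0.1351]
ee_rot: [[0.006, -1.0, 0.001], [-1.0, -0.006, -0.001], [0.001, -0.001, -1.0]]
wrist_force: [-0.3, 0.3, 0.2]
gripper_width: 0.007
gripper_force: 0.0
```

Call:
step_arm --targets "-1 0 0 0;-1 0 0 0;-1 0 0 0;-1 0 0 0;-1 0 0 0;-1 0 0 0;-1 0 0 0;-1 0 0 0;-1 0 0 0;-1 0 0 0;0 0 0 0;0 0 0 0"

```text
time_s: 44.12
tcp_pos: [0.4365, 0.0226, 0.1343]
ee_rot: [[0.005, -1.0, -0.002], [-1.0, -0.005, -0.002], [0.002, 0.002, -1.0]]
wrist_force: [1.3, -3.2, 0.5]
gripper_width: 0.005
gripper_force: 2.1
```

```bash
cat > ball.py <<'E'
from h import *
st()
for c in (cap('wrist'),cap('scene'),cap('top')):
    f=c['frame'].astype(int);m=((f[...,0]>f[...,1]+50)&(f[...,0]>f[...,2]+80)).astype(np.uint8)
    n,L,S,C=cv2.connectedComponentsWithStats(m)
    for i in range(1,n):
        p=onz(c,*C[i],.15)
        if S[i,4]>4 and abs(p[0]-.438)<.04 and -.06<p[1]<.1: print(c['n'],C[i].round(1),S[i,4],p.round(4))
E
python3 ball.py
```

```text
44.12 tcp [0.4365 0.0226 0.1343] F [ 1.3 -3.2  0.5] M [-1.22 -0.3  -0.04] g 0.05 2.1 yaw(y axis) -179.69 j [ 24.5   9.2 -32.    0.1 -49.  -24.2]
wrist [313.7 311.8] 73 [0.4383 0.0596 0.15  ]
```

Call:
step_arm --targets "-0.3 0 0 0;-0.3 0 0 0;0 0 0 0;0 0 0 0"

```text
time_s: 44.6
tcp_pos: [0.4361, 0.0237, 0.1344]
ee_rot: [[0.005, -1.0, -0.004], [-1.0, -0.005, -0.01], [0.01, 0.004, -1.0]]
wrist_force: [7.4, -26.2, -1.6]
gripper_width: 0.004
gripper_force: 12.5
```

Call:
step_arm --targets "-0.2 0 0 0;-0.2 0 0 0;0 0 0 0;0 0 0 0"

```text
time_s: 44.93
tcp_pos: [0.4359, 0.0244, 0.1344]
ee_rot: [[0.005, -1.0, -0.006], [-1.0, -0.004, -0.016], [0.016, 0.006, -1.0]]
wrist_force: [13.1, -41.1, -3.7]
gripper_width: 0.004
gripper_force: 19.8
```

At the hard stop: fully open. Back off and retreat.

Call:
step_arm --targets "1 0 0 0;2 0 0 0;2 0 0 0;0 0 -3 0;0 0 -4 0;0 0 -4 0;2 0 0 0;3 0 0 0;3 0 0 0;3 0 0 0;0 0 0 0;0 0 0 0"

```text
time_s: 45.93
tcp_pos: [0.4378, -0.1277, 0.2443]
ee_rot: [[0.001, -1.0, 0.0], [-1.0, -0.001, 0.001], [-0.001, -0.0, -1.0]]
wrist_force: [-0.2, 0.1, 0.4]
gripper_width: 0.007
gripper_force: 0.0
```

```bash
python3 ball.py; python3 - <<'E'
from h import *
s=cap('scene');t=cap('top')
f=s['frame'][244:264,380:400].astype(float);W=(f[...,2]-np.maximum(f[...,0],f[...,1])-25).clip(0);ys,xs=np.mgrid[244:264,380:400]
print('tab',onz(s,(W*xs).sum()/W.sum(),(W*ys).sum()/W.sum(),.11))
for c in(s,t):
    f=c['frame'].astype(int);m=((f[...,0]>f[...,1]+50)&(f[...,0]>f[...,2]+80)&(f[...,1]<140)).astype(np.uint8)
    n,L,S,C=cv2.connectedComponentsWithStats(m)
    print(c['n'],proj(c,[.602,.361,.30]).round(1),[(C[i].round(1).tolist(),int(S[i,4])) for i in range(1,n) if S[i,4]>15])
E
```

```text
45.93 tcp [ 0.4378 -0.1277  0.2443] F [-0.2  0.1  0.4] M [ 0.13 -0.02  0.01] g 0.06 0.0 yaw(y axis) -179.92 j [  4.2   4.3 -19.9  -0.1 -65.8  -4.1]
scene [327.9 188.3] 32 [0.4421 0.0503 0.15  ]
tab [0.72064718 0.02750832 0.11      ]
scene [437.4 132.3] [([437.9, 131.3], 45), ([515.4, 182.9], 1733), ([327.9, 188.3], 32), ([254.5, 323.2], 213)]
top [156.5 136.3] [([156.5, 136.4], 72), ([446.9, 168.4], 192)]
```

```bash
python3 -c "
from station import r
print(r.finish_job())"
```

```text
the job is handed in; nothing more can be done
None
```

I handed the job in at about 46 s: the basket hangs on both prongs, both dentures present are in the pot, the lid is locked at its stop, and the air lever was then opened to its stop.

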